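# Take up the end float of a monorail wheel axle with a horseshoe spacer

### The job

The upside-down monorail car lacks the axle spacer on its near wheel. With a light hand slide that wheel along until its hub bears on the rubber stop, stand the loose horseshoe spacer from the rack over the bared shaft with both feet down on the ledge and let go of it, then feel the end float that is left: slide the wheel back until its hub bears on the spacer, and out again until it bears on the rubber. Leave the spacer standing in place and the things round about undisturbed.

Things in the scene. Friction and masses are not known exactly. Their poses are not given: they have to be found in the camera images.
- car: Purple toy monorail car, 374 by 144 mm, fixed upside down in a birch cradle. Origin at table level under its middle; x along the car, roughly away from the robot; y along its axles; z up. Deck 92 mm up, side skirts up to 112 mm. The near truck (x = -85 mm) has the sliding axle and lacks its spacer; the far truck (x = +85 mm) is complete, shows a fitted spacer, and does not move.
- seat (a point): Where the spacer belongs: on the inner face of the near truck's -y bracket, below the shaft, at the height of the ledge (108 mm up) for the spacer's feet; axes as the car's. Shaft axis 15 mm above it. The ledge reaches 21 mm in +y, 22 mm either way in x. A seated spacer's origin is 5 mm (flat on the bracket) to about 12 mm from it in +y. Both brackets: 26 mm in x, 10 mm in y, tops 24 mm above this point.
- stop (a point): On the inner face of the near truck's +y bracket, on the shaft's axis, 71 mm in y from the other bracket's inner face. The rubber stop, an 18 mm disc round the shaft, stands out from here towards -y by 2 to 6.5 mm: how far differs from car to car and has to be felt. It gives about 0.1 mm per newton and is spoiled by more than 14 N.
- axle (a joint): Slide of the near axle along the car's y, m. At 0 the hub's -y end touches the -y bracket; it grows towards +y, so it is also the width of the gap between them. The other hub end meets the rubber at 0.0125 to 0.017. Drag about 1.2 N; stays where left; cannot turn. A stop is felt when the hub bears on it with 3 N or more beside the drag; 4 to 7 N is plenty, over 14 N spoils rubber or spacer.
- wheel (a point): Centre of the near wheel, on the shaft's axis; moves with the axle. Rubber-tyred, 54 mm across, 14 mm thick along y. Hub 18 mm across, ends 33 mm to -y and 19 mm to +y of this point, with a 23 mm brass gear on its -y part; shaft 8 mm. Fingers can take its two flat faces from above (closing off centre they drive it along, hard if it is on a stop); the bracket tops are 9 mm above this point, the wheel's top 27 mm.
- spacer: Loose off-white nylon horseshoe spacer, about 30 g: 26 mm wide (x), 10 mm thick (y), 56 mm tall. Origin at the underside between its feet. A slot 12 mm wide, open below, runs up to 20 mm height between 7 mm legs; above 34 mm it is a plain tab 22 mm wide to hold. Feet chamfered to 7 mm thick at the bottom. Starts upright in a 14 mm deep slot of the rack, feet 8 mm above the table; lift straight up.
- rack: Small birch parts rack, 70 by 120 mm, fixed to the table, 22 mm high; holds the spacer at y = -30 mm and a spare wheel with hub (top 32 mm up) at y = +28 mm in its frame. Origin under its middle.
- lamp: Stainless steel toy signal lamp, 164 mm tall, on a 64 mm round foot, loose. Origin under the foot. A bystander, not to be moved.
- dome: Clear glass dome with a glass knob on a 120 mm round wooden base, 124 mm tall, loose and fragile. Origin under the base. A bystander, not to be moved.
- depot: Wooden fuel depot with hut and round tank on a 100 by 130 mm board, 88 mm tall, loose. Origin under the board. A bystander, not to be moved.
There are look-alikes about, which are no part of the job. Leave any blue look-alike of the spacer alone.

How it is judged:
By the outcome, as a careful person would: the job done as asked, in the order asked, and still so for the second after the job is handed in, with the robot touching nothing.
It also fails if it takes over 72 s, if anything falls off the work surface, if the arm or the gripper's body presses on something with over 40 N, if the wrist force passes 120 N, or if a joint passes its speed limit or range.

### The arm

A 6-joint arm with a two-finger parallel gripper is mounted at the origin on the work surface. World frame = base frame: x ahead of the robot, y to its left, z up, the work surface at z = 0. Lengths are in m, angles in degrees, forces in N, time in s.
With the tool pointing down it reaches from about 0.325 to 0.9 m from the base axis. Payload 6.1 kg.
Tool frame: the origin (TCP) lies between the finger pads; the fingertips stand 19 mm ahead of it and the grasp point (between the pads) is the TCP (bot.tcp_to_tips is the distance from the TCP to the fingertips, in m); z points along the fingers, y is the line along which they close (so a half turn about z gives the same grasp; the last joint's range is limited). The gripper opens to 85 mm and grips with 20 to 120 N. Pads are 22 mm wide; open, the fingers measure 114 mm over their backs; the gripper's body (76 mm by 85 mm) begins 54 mm behind the grasp point. The pads swing forward as they close: fully open they stand 13 mm farther back than shut.
Start: joints at [58.035, 12.628, 87.462, -0, 79.91, -7.225], TCP at [0.262, 0.568, 0.25] pointing down, gripper open.
Joint ranges: [-170.65, 170.65], [-52.31, 119.04], [5.05, 147.46], [-71.25, 251.25], [11.57, 151.72], [-153.62, 153.62]. Speed limits (degrees/s): [147.25, 147.25, 172.46, 180, 180, 180].

### API

Orientations are given as a 3x3 rotation matrix whose columns are the frame's x, y, z axes.
In Python, from cell import bot gives the robot as it stands.
- The arm moves only by the shell command python3 -m handwheel 'ROWS' [OPENING] [FORCE]. ROWS is JSON, one flat list of numbers, 6 for each row, row after row: the shift along the world's x, y, z scaled (see below), then the turn, a rotation vector about the world's x, y, z scaled (see below). A call has 1 to 10 rows; each row is the pose to reach, as a shift and turn from the pose commanded when the call began; what a row does not reach only later rows make up. The controller multiplies each number of a shift by 15 cm and each number of a turn by 45 degrees. A row lasts 1/12 s, in which the tool goes at most 41.7 mm and 7.16 degrees, less where a joint would pass 70% of its speed; a pose out of reach is approached as far as the arm can. A call with a number of a shift or a turn outside -1 to 1 is refused whole. A call with a gripper value outside its range is refused whole. OPENING is the opening, from 0 (shut) to 1 (fully open), set as the call begins (- or left out, the last holds). The fingers move at their own pace and stop on an object; FORCE is the grip in N (left out, the last holds). Time passes only in rows, so rows that repeat a pose let the fingers close. It gives the time, the measured TCP pose, the force, the opening and the grip force at its end, in the units of the state.
- bot.observe(): the state, without advancing time (a new reading comes with each control period).
- bot.camera(name): name is "side" or "top"; returns (picture, depth): 480x640x3 uint8, red, green, blue; 480x640 float32, m along the optical axis (not along the pixel's ray), 0 where there is no reading.
- bot.get_calibration(name): a dict with "fx", "fy", "cx", "cy" (pixels), "k1" (the pictures are not rectified: a ray, as slopes to the right and down, at radius r is drawn at 1 + k1 r^2 times it, then the intrinsics apply), "view" (4x4, takes a point from world to camera coordinates). Camera axes: x right, y up, looking along -z (the intrinsics and any distortion apply to the point x, -y, -z); pixel columns grow to the right and rows downward; lengths in m; the calibration is good to about 2 mm. A picture is of the moment at which its call begins. get_calibration takes no time and is no camera call.
- bot.sign_off(): hands the job in; it is judged then, once.
The state is a dict: "time_s": time; "joints": joint angles; "joint_vel": joint speeds; "joint_torque": joint torques, N m; "position": TCP position; "orientation": TCP orientation; "ft_force": force on the tool from outside, world axes, zero at the start; "torque": the same for the moment, N m; "opening": finger opening in m; "gripper_force": force on a finger pad.
Only numpy, scipy, OpenCV 4.12 (cv2) and the standard library are available. Lean on these libraries where they do the work, as an engineer would, in place of code of your own. Each camera call takes 0.05 s, during which the arm holds its last target. There are 200 camera calls.

## Working session

There is one attempt and no reset: what is moved stays moved. The work goes in short steps, Python scripts to look and compute and a shell command to move; the robot and the scene stay as the last step left them, time stands still between calls to the robot, and variables do not carry over. Pictures are saved under pics/ and viewed, at most 10 in all, crops included, and the job is handed in when it is done.

```bash
mkdir -p pics; cat > h.py <<'E'
import numpy as np, cv2
from cell import bot
def ray(n,u,v):
    c=bot.get_calibration(n); V=np.array(c["view"])
    d=np.array([(u-c["cx"])/c["fx"],(v-c["cy"])/c["fy"]]); s=d.copy()
    for _ in range(20): s=d/(1+c["k1"]*(s@s))
    R=V[:3,:3]; o=-R.T@V[:3,3]
    return o,R.T@np.array([s[0],-s[1],-1.])
def onz(n,u,v,z):
    o,d=ray(n,u,v); return o+d*(z-o[2])/d[2]
def dep(n,D,u,v):
    o,d=ray(n,u,v); return o+d*D[int(v),int(u)]
def proj(n,p):
    c=bot.get_calibration(n); q=np.array(c["view"])@np.r_[p,1]
    s=np.array([q[0],-q[1]])/-q[2]; s=s*(1+c["k1"]*(s@s))
    return s*[c["fx"],c["fy"]]+[c["cx"],c["cy"]]
E
python3 - <<'E'
from h import *
for n in("top","side"):
    a,d=bot.camera(n); cv2.imwrite(f"pics/{n}0.png",a[:,:,::-1]); np.save(f"{n}0.npy",d)
    o,_=ray(n,320,240); print(n,o,bot.get_calibration(n))
print(bot.observe())
E
```

```text
top [ 0.39810063 -0.0162763   1.12964826] {'fx': 546.0920040102671, 'fy': 546.0920040102671, 'cx': 320.76325746905724, 'cy': 239.5523761975442, 'k1': -0.0057835395099976065, 'view': array([[ 0.02381068, -0.99970344,  0.00510649, -0.03151905],
       [ 0.99174368,  0.02426429,  0.12591948, -0.53666358],
       [-0.12600604,  0.0020661 ,  0.99202732, -1.07044522],
       [ 0.        ,  0.        ,  0.        ,  1.        ]])}
side [0.4505801  0.92781074 0.74709004] {'fx': 543.1081908106885, 'fy': 543.1081908106885, 'cx': 323.3026393568793, 'cy': 238.85327518900206, 'k1': -0.14717549731582363, 'view': array([[-0.99321619, -0.1161763 , -0.00496699,  0.55902386],
       [ 0.0592579 , -0.54243654,  0.83800424, -0.14948661],
       [-0.10005051,  0.83202504,  0.54564111, -1.13452405],
       [ 0.        ,  0.        ,  0.        ,  1.        ]])}
{'time_s': 0.1, 'joints': array([ 5.80352405e+01,  1.26726146e+01,  8.75206852e+01, -8.37565943e-04,
        7.99105313e+01, -7.22602884e+00]), 'joint_vel': array([ 0.00148451, -0.14866453, -0.1907932 ,  0.05603087,  0.01443799,
        0.07932326]), 'joint_torque': array([ 8.52389348e-04, -4.98236239e+01, -3.90550947e+01, -2.03607915e-04,
        5.58594300e-03, -3.30487433e-05]), 'position': array([0.26128778, 0.5671828 , 0.24927453]), 'orientation': array([[-9.08226477e-01,  4.18477920e-01, -9.47160738e-04],
       [ 4.18478937e-01,  9.08225188e-01, -1.54503666e-03],
       [ 2.13671514e-04, -1.79961002e-03, -9.99998358e-01]]), 'ft_force': array([-0.65225684,  0.39014132,  0.76786554]), 'torque': array([-0.00375856, -0.0120105 ,  0.01330389]), 'gripper_force': 0.0, 'opening': 0.08540560290769356}
```

View pics/top0.png

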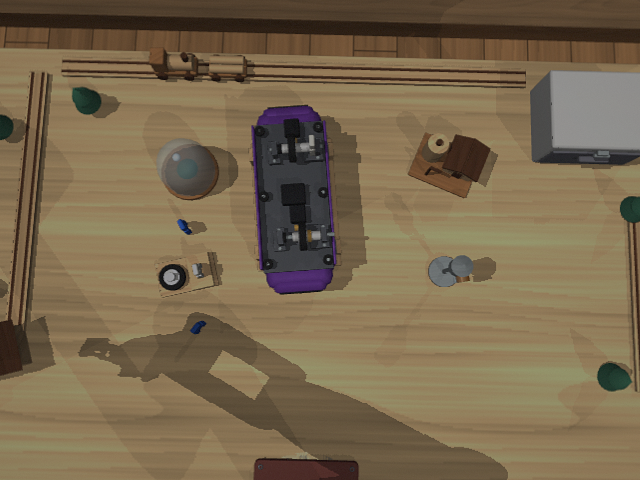

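View pics/side0.png

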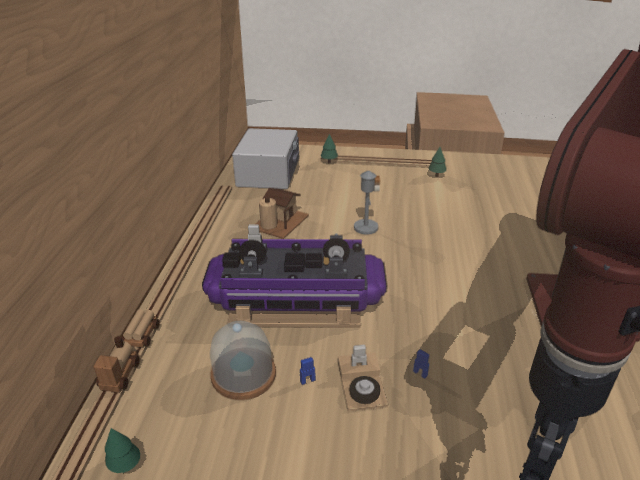

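The top picture shows the car at (294,200), its near truck at (302,237) and its far truck with the fitted spacer at (308,145). The rack is at (186,275), with the off-white spacer at (197,270) and the spare wheel at (172,277). Spacer candidates are the off-white one in the rack at (197,270), the blue ones at (184,227) and (198,327), and the fitted one at (310,143). The rack one fits the description because it is off-white, loose and in the rack. I'll confirm that in a crop.

```bash
python3 - <<'E'
from h import *
t=cv2.imread("pics/top0.png");s=cv2.imread("pics/side0.png")
f=lambda im,u,v,w,h,k:cv2.resize(im[v:v+h,u:u+w],(w*k,h*k),interpolation=cv2.INTER_CUBIC)
a=np.hstack([f(t,255,215,80,60,5),f(t,150,245,80,60,5)])
b=np.hstack([f(s,310,225,80,60,5),f(s,330,338,80,60,5)])
cv2.imwrite("pics/crop.png",np.vstack([a,b]))
D=np.load("top0.npy")
hsv=cv2.cvtColor(t,cv2.COLOR_BGR2HSV)
P=np.zeros((480,640,3))
for v in range(90,310):
  for u in range(140,350): P[v,u]=dep("top",D,u,v)
np.save("P.npy",P)
m=(P[:,:,2]>0.085)&(P[:,:,2]<0.12);m[:,:240]=0
q=P[m][:,:2].astype(np.float32); print("car>85mm",cv2.minAreaRect(q),len(q))
m=(P[:,:,2]>0.106)&(P[:,:,2]<0.118)&(hsv[:,:,1]>100);m[:,:240]=0
q=P[m][:,:2].astype(np.float32);print("skirts",cv2.minAreaRect(q),len(q))
pm=(hsv[:,:,0]>125)&(hsv[:,:,0]<150)&(hsv[:,:,1]>100)&(hsv[:,:,2]>60);pm[:,:240]=0;pm[:,350:]=0
print("purple z pct",np.percentile(P[pm][:,2],[5,25,50,75,95]))
q=P[pm][:,:2].astype(np.float32);print(cv2.minAreaRect(q),len(q))
for n,(x0,x1,y0,y1) in dict(truck=(272,340,226,250),rack=(150,220,250,300)).items():
  print(n)
  for v in range(y0,y1,2 if n=="truck" else 5): print(v,*[int(1000*P[v,u,2]) for u in range(x0,x1,2)])
E
```

```text
Traceback (most recent call last):
  File "h.py", line 12, in dep
    o,d=ray(n,u,v); return o+d*D[int(v),int(u)]
        ~~~^^^^^^^
  File "h.py", line 4, in ray
    c=bot.get_calibration(n); V=np.array(c["view"])
ValueError: time passes only in moves, steps and waits
```

View pics/crop.png

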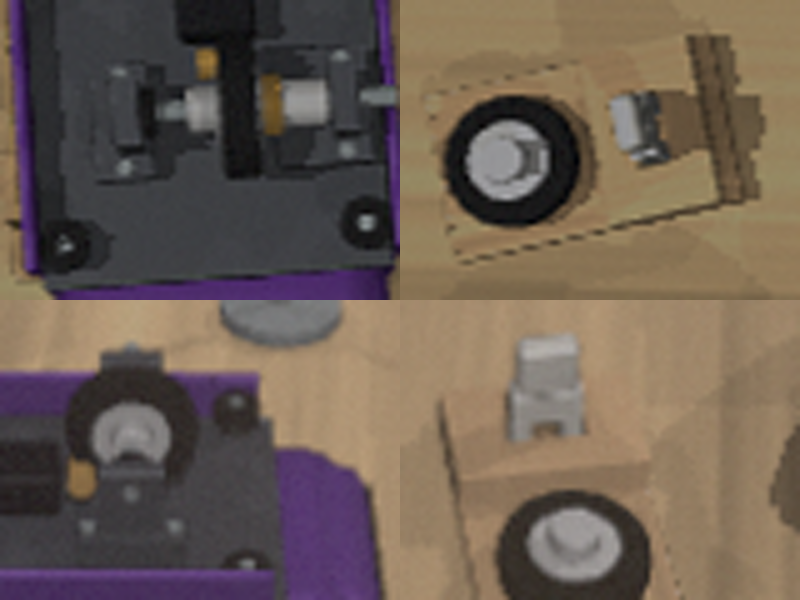

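The crop confirms the off-white spacer, upright in the rack slot at about (196,270), and the bare near truck: -y bracket at about (324,236), +y bracket at about (280,238), wheel at about (303,235). The calibration needs caching.

```bash
python3 - <<'E'
s=open('h.py').read().replace("from cell import bot\n","from cell import bot\nCAL={n:bot.get_calibration(n) for n in('top','side')}\n").replace("c=bot.get_calibration(n)","c=CAL[n]")
open('h.py','w').write(s)
E
python3 - <<'E'
from h import *
t=cv2.imread("pics/top0.png")
D=np.load("top0.npy")
hsv=cv2.cvtColor(t,cv2.COLOR_BGR2HSV)
P=np.zeros((480,640,3))
for v in range(90,310):
  for u in range(140,350): P[v,u]=dep("top",D,u,v)
np.save("P.npy",P)
pm=(hsv[:,:,0]>125)&(hsv[:,:,0]<150)&(hsv[:,:,1]>100)&(hsv[:,:,2]>60);pm[:,:240]=0;pm[:,350:]=0
print("purple z pct",np.percentile(P[pm][:,2],[5,25,50,75,95]))
q=P[pm][:,:2].astype(np.float32);print(cv2.minAreaRect(q),len(q))
m=(P[:,:,2]>0.085)&(P[:,:,2]<0.12);m[:,:240]=0
q=P[m][:,:2].astype(np.float32); print("car>85mm",cv2.minAreaRect(q),len(q))
for side in(0,1):
  L=[]
  for v in range(140,265,3):
    c=np.where(pm[v])[0]
    if len(c): c=c[0] if side==0 else c[-1]; L.append(np.r_[onz("top",c+(-.5 if side==0 else .5),v,.112)])
  L=np.array(L); k=np.polyfit(L[:,0],L[:,1],1);r=L[:,1]-np.polyval(k,L[:,0]);k=np.polyfit(L[abs(r)<.004,0],L[abs(r)<.004,1],1);print("edge",k,np.degrees(np.arctan(k[0])),np.std(r))
for n,(x0,x1,y0,y1) in dict(truck=(272,336,226,250),rack=(188,212,258,284)).items():
  print(n)
  for v in range(y0,y1,2): print(v,*[int(1000*P[v,u,2]) for u in range(x0,x1,2 if n=="truck" else 1)])
m=(P[:,:,2]>.045)&(P[:,:,2]<.08);m[:255]=0;m[285:]=0;m[:,:188]=0;m[:,206:]=0
print("tab",P[m].mean(0),m.sum(),np.argwhere(m).mean(0),cv2.minAreaRect(P[m][:,:2].astype(np.float32)))
m=(P[:,:,2]>.016)&(P[:,:,2]<.04);m[:250]=0;m[305:]=0;m[:,225:]=0
q=P[m][:,:2].astype(np.float32);print("rack",cv2.minAreaRect(q))
E
```

```text
purple z pct [0.07769182 0.08162917 0.08411276 0.08847256 0.11240099]
((0.5963200330734253, 0.03424418717622757), (0.40465879440307617, 0.14578785002231598), 5.836647987365723) 2632
car>85mm ((0.6141495108604431, 0.03733617439866066), (0.35340195894241333, 0.1441970020532608), 5.590817451477051) 10269
edge [0.09743175 0.04849379] 5.564863463131721 0.0006817137016462273
edge [ 0.09559855 -0.09323967] 5.460798482583204 0.02105731429925546
truck
226 92 89 90 91 91 90 89 95 90 94 91 108 107 142 144 147 145 89 92 105 105 106 107 109 109 108 106 108 93 87 108 11
228 89 105 102 102 102 103 103 89 94 90 92 105 110 145 146 148 143 92 91 109 110 106 107 105 111 131 131 107 89 89 110 15
230 91 105 103 130 131 103 100 89 90 91 93 92 106 146 146 150 148 89 127 127 102 106 121 124 108 132 130 105 88 90 113 10
232 92 101 105 133 131 128 100 90 95 92 126 126 126 148 151 146 149 131 132 133 130 130 129 132 106 131 132 123 124 124 125 10
234 92 101 104 131 135 132 130 94 93 90 133 131 130 146 148 145 146 135 133 136 131 129 131 131 127 129 131 126 124 124 127 8
236 93 100 104 129 132 135 129 126 127 1
[... 1386 characters left out ...]
 48 40 29 8 18 22 18 22 22 18 19 21 17
274 6 20 19 19 18 20 61 60 62 62 54 46 36 31 20 13 22 20 18 19 22 19 17 20
276 8 16 22 23 20 19 16 21 42 39 39 37 32 27 25 18 24 20 18 20 16 24 21 18
278 7 8 19 21 22 21 21 19 21 18 11 22 20 21 18 17 25 17 24 21 20 21 25 24
280 7 7 18 24 20 20 20 20 23 16 23 20 20 22 22 23 19 24 19 22 20 19 21 22
282 7 6 19 22 24 23 20 23 20 17 20 20 21 21 15 21 23 16 24 23 21 19 20 19
tab [0.46946407 0.22569657 0.05977063] 75 [269.18666667 195.4       ] ((0.4697708189487457, 0.2268126755952835), (0.021999739110469818, 0.0104196323081851), 15.774429321289062)
rack ((0.46247732639312744, 0.25701069831848145), (0.07024286687374115, 0.10801851004362106), 13.85418701171875)
```

```bash
python3 - <<'E'
from h import *
P=np.load("P.npy"); th=np.radians(5.51); c,s=np.cos(th),np.sin(th)
ex=np.array([c,s]);ey=np.array([-s,c])
def st(n,u0,u1,v0,v1,z0,z1):
    q=P[v0:v1,u0:u1].reshape(-1,3); q=q[(q[:,2]>z0)&(q[:,2]<z1)]
    a=q[:,:2]@ex; b=q[:,:2]@ey
    print(n,len(q),"x",a.min().round(4),a.max().round(4),"y",b.min().round(4),b.max().round(4),"mid",((a.min()+a.max())/2).round(4),((b.min()+b.max())/2).round(4),"z",q[:,2].mean().round(4))
    return q
st("+y br",274,286,226,250,.126,.14)
st("-y br",319,328,226,232,.127,.14); st("-y br",319,329,238,247,.127,.14)
st("wheel top",290,312,215,260,.139,.16)
st("far +y",268,284,138,170,.126,.14); 
st("far all",300,330,130,170,.126,.18)
st("shaftstub",326,336,230,236,.115,.14)
st("deck",240,345,100,300,.085,.12)
print("midline y'", -0.0224*c)
for v in (233,235,237,239): print(v,[(u,int(1000*P[v,u,2]),int(1000*(P[v,u,:2]@ey))) for u in range(316,330)])
o=bot.observe(); print(o["position"],bot.tcp_to_tips)
E
```

```text
+y br 105 x 0.518 0.5442 y -0.0036 0.012 mid 0.5311 0.0042 z 0.1309
-y br 25 x 0.536 0.544 y -0.0782 -0.0666 mid 0.54 -0.0724 z 0.1313
-y br 20 x 0.5179 0.5239 y -0.0785 -0.0691 mid 0.5209 -0.0738 z 0.1311
wheel top 178 x 0.5097 0.5531 y -0.0425 -0.0274 mid 0.5314 -0.0349 z 0.1459
far +y 133 x 0.6877 0.7141 y -0.0106 0.0143 mid 0.7009 0.0019 z 0.1305
far all 246 x 0.6874 0.7142 y -0.0805 -0.042 mid 0.7008 -0.0612 z 0.1399
shaftstub 32 x 0.5283 0.5351 y -0.0923 -0.079 mid 0.5317 -0.0857 z 0.1253
deck 10269 x 0.4382 0.7916 y -0.094 0.0505 mid 0.6149 -0.0218 z 0.0963
midline y' -0.022296499791259843
233 [(316, 131, -60), (317, 127, -62), (318, 133, -64), (319, 131, -66), (320, 121, -68), (321, 131, -69), (322, 132, -71), (323, 135, -73), (324, 132, -75), (325, 132, -77), (326, 124, -79), (327, 126, -81), (328, 124, -83), (329, 125, -84)]
235 [(316, 132, -60), (317, 130, -62), (318, 131, -64), (319, 130, -66), (320, 126, -67), (321, 129, -69), (322, 129, -71), (323, 132, -73), (324, 131, -75), (325, 132, -77), (326, 128, -78), (327, 126, -80), (328, 126, -82), (329, 124, -84)]
237 [(316, 131, -60), (317, 128, -62), (318, 128, -63), (319, 132, -65), (320, 126, -67), (321, 132, -69), (322, 132, -71), (323, 130, -73), (324, 131, -74), (325, 131, -76), (326, 129, -78), (327, 109, -81), (328, 107, -82), (329, 91, -85)]
239 [(316, 125, -60), (317, 123, -61), (318, 127, -63), (319, 122, -65), (320, 122, -67), (321, 131, -69), (322, 133, -70), (323, 131, -72), (324, 134, -74), (325, 129, -76), (326, 131, -78), (327, 109, -80), (328, 107, -82), (329, 90, -85)]
[0.26128778 0.5671828  0.24927453] 0.019
```

```bash
R='[0.451,-0.92,0,0,0,0.168, 0.451,-0.92,0,0,0,0.168, 0.451,-0.92,0,0,0,0.168, 0.451,-0.92,0,0,0,0.168]'
python3 -m handwheel '[0.451,-0.92,0,0,0,0.168, 0.451,-0.92,0,0,0,0.168, 0.451,-0.92,0,0,0,0.168, 0.451,-0.92,0,0,0,0.168]' 0.35 20
python3 -m handwheel '[0.451,-0.92,0,0,0,0.168, 0.451,-0.92,0,0,0,0.168, 0.451,-0.92,0,0,0,0.168, 0.451,-0.92,0,0,0,0.168]'
python3 -m handwheel '[0.451,-0.92,0,0,0,0.168, 0.451,-0.92,0,0,0,0.168, 0.451,-0.92,0,0,0,0.168, 0.451,-0.92,0,0,0,0.168]'
python3 -m handwheel '[0.451,-0.92,0,0,0,0.168, 0.451,-0.92,0,0,0,0.168, 0.451,-0.92,0,0,0,0.168, 0.451,-0.92,0,0,0,0.168, 0.451,-0.92,0,0,0,0.168, 0.451,-0.92,0,0,0,0.168]'
```

```text
time_s: 0.43
position: [0.3297, 0.4269, 0.2495]
orientation: [[-0.955, 0.295, -0.001], [0.295, 0.955, -0.002], [-0.0, -0.002, -1.0]]
ft_force: [0.4, 0.3, -0.4]
opening: 0.0391
gripper_force: 0.0
time_s: 0.77
position: [0.3973, 0.289, 0.2499]
orientation: [[-0.986, 0.167, -0.0], [0.167, 0.986, -0.001], [0.0, -0.001, -1.0]]
ft_force: [0.2, 0.3, 0.6]
opening: 0.0301
gripper_force: 0.0
time_s: 1.1
position: [0.465, 0.1511, 0.2501]
orientation: [[-0.999, 0.036, -0.0], [0.036, 0.999, -0.001], [-0.0, -0.001, -1.0]]
ft_force: [0.4, -0.1, -0.2]
opening: 0.0299
gripper_force: 0.0
time_s: 1.6
position: [0.5323, 0.014, 0.2496]
orientation: [[-0.996, -0.092, -0.001], [-0.092, 0.996, 0.0], [0.001, 0.0, -1.0]]
ft_force: [-0.3, 0.4, 0.9]
opening: 0.0299
gripper_force: 0.0
```

```bash
python3 -m handwheel '[0,0.013,-0.25,0,0,0, 0,0.013,-0.45,0,0,0, 0,0.013,-0.55,0,0,0, 0,0.013,-0.6,0,0,0, 0,0.013,-0.617,0,0,0, 0,0.013,-0.617,0,0,0]'
python3 - <<'E'
from h import *
for n in("side","top"):
    a,d=bot.camera(n); cv2.imwrite(f"pics/{n}1.png",a[:,:,::-1]); np.save(f"{n}1.npy",d)
s=cv2.imread("pics/side1.png");t=cv2.imread("pics/top1.png")
f=lambda im,u,v,w,h,k:cv2.resize(im[v:v+h,u:u+w],(w*k,h*k),interpolation=cv2.INTER_CUBIC)
cv2.imwrite("pics/c1.png",np.hstack([f(s,290,190,100,120,4),f(t,250,190,100,120,4)]))
E
```

```text
time_s: 2.1
position: [0.532, 0.0184, 0.1578]
orientation: [[-0.995, -0.097, -0.0], [-0.097, 0.995, 0.0], [0.0, 0.0, -1.0]]
ft_force: [0.5, 0.9, 0.3]
opening: 0.0296
gripper_force: 0.0
```

View pics/c1.png

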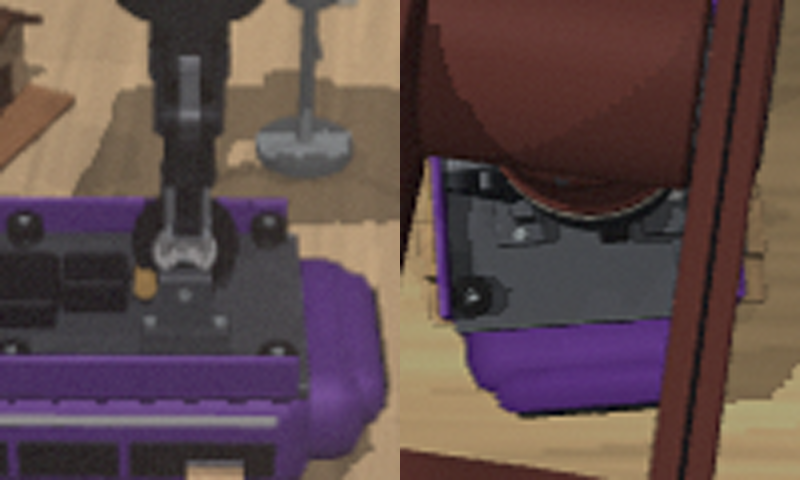

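The side crop shows both fingers straddling the wheel's faces at crop (185,230), clear of the brackets. Now a gentle push along car +y.

```bash
python3 -m handwheel '[-0.001,0.01,0,0,0,0, -0.002,0.02,0,0,0,0, -0.003,0.03,0,0,0,0, -0.004,0.04,0,0,0,0, -0.005,0.05,0,0,0,0, -0.006,0.06,0,0,0,0, -0.007,0.07,0,0,0,0, -0.008,0.08,0,0,0,0, -0.009,0.09,0,0,0,0, -0.009,0.09,0,0,0,0]'
python3 -m handwheel '[-0.001,0.007,0,0,0,0, -0.001,0.013,0,0,0,0, -0.001,0.013,0,0,0,0, -0.001,0.013,0,0,0,0]'
```

```text
time_s: 3.03
position: [0.5309, 0.0313, 0.1578]
orientation: [[-0.995, -0.096, 0.0], [-0.096, 0.995, 0.0], [-0.0, 0.0, -1.0]]
ft_force: [0.6, -0.2, -0.0]
opening: 0.0302
gripper_force: 0.2
time_s: 3.37
position: [0.5306, 0.0331, 0.1576]
orientation: [[-0.995, -0.096, -0.0], [-0.096, 0.995, 0.0], [0.0, 0.0, -1.0]]
ft_force: [-0.7, -0.1, 0.7]
opening: 0.0299
gripper_force: 0.2
```

```bash
python3 -m handwheel '[-0.001,0.007,0,0,0,0, -0.001,0.013,0,0,0,0, -0.001,0.013,0,0,0,0]' | grep -E 'pos|ft_|gripper_f'
for i in 1 2 3; do python3 -m handwheel '[0,0.002,0,0,0,0, 0,0.004,0,0,0,0, 0,0.004,0,0,0,0]' | grep -E 'pos|ft_|gripper_f'; done
```

```text
position: [0.5304, 0.0351, 0.1577]
ft_force: [0.1, 0.1, 0.4]
gripper_force: 0.4
position: [0.5304, 0.0356, 0.1577]
ft_force: [-0.0, -0.6, -0.2]
gripper_force: 0.5
position: [0.5303, 0.0362, 0.1576]
ft_force: [-0.6, -1.4, -0.2]
gripper_force: 0.5
position: [0.5303, 0.0365, 0.1576]
ft_force: [-2.6, -3.1, -0.1]
gripper_force: 1.5
```

```bash
for i in 1 2; do python3 -m handwheel '[0,0,0,0,0,0]' | grep -E 'pos|ft_|gripper_f'; done
for i in 1; do python3 -m handwheel '[0,0.001,0,0,0,0, 0,0.002,0,0,0,0]' | grep -E 'pos|ft_|gripper_f|open'; done; python3 -c "
from cell import bot;print(bot.observe()['torque'])"
```

```text
position: [0.5303, 0.0365, 0.1576]
ft_force: [-0.8, -3.7, 0.9]
gripper_force: 1.7
position: [0.5303, 0.0365, 0.1576]
ft_force: [-2.1, -2.9, -0.5]
gripper_force: 1.8
position: [0.5303, 0.0367, 0.1576]
ft_force: [-0.8, -5.2, 0.1]
opening: 0.03
gripper_force: 2.6
[-0.94954757  0.30899949  0.01620067]
```

```bash
python3 -m handwheel '[0,0.001,0,0,0,0, 0,0.001,0,0,0,0]' | grep -E 'time|pos|ft_|gripper_f|open'; python3 -m handwheel '[0,0,0,0,0,0, 0,0,0,0,0,0]' | grep -E 'pos|ft_|gripper_f|open'
```

```text
time_s: 4.87
position: [0.5303, 0.0367, 0.1576]
ft_force: [-2.3, -5.7, 0.4]
opening: 0.0296
gripper_force: 2.6
position: [0.5303, 0.0367, 0.1576]
ft_force: [-2.2, -5.5, -1.2]
opening: 0.0295
gripper_force: 2.6
```

```bash
python3 -m handwheel '[0.002,-0.01,0,0,0,0, 0.003,-0.025,0,0,0,0, 0.003,-0.025,0.1,0,0,0, 0.003,-0.025,0.3,0,0,0]'
python3 -m handwheel '[-0.1,0.25,0,0,0,-0.15, -0.2,0.5,0,0,0,-0.3, -0.3,0.75,0,0,0,-0.45, -0.3,0.975,0,0,0,-0.6, -0.3,0.975,0,0,0,-0.75, -0.3,0.975,0,0,0,-0.9, -0.3,0.975,0,0,0,-1]' 0.5
python3 -m handwheel '[-0.103,0.31,0,0,0,-0.15, -0.103,0.31,0,0,0,-0.3, -0.103,0.31,0,0,0,-0.45, -0.103,0.31,0,0,0,-0.6, -0.103,0.31,0,0,0,-0.75, -0.103,0.31,0,0,0,-0.813, -0.103,0.31,0,0,0,-0.813]'
python3 - <<'E'
from h import *
a,D=bot.camera("top"); cv2.imwrite("pics/top2.png",a[:,:,::-1])
c,s=np.cos(np.radians(5.51)),np.sin(np.radians(5.51));ex=np.array([c,s]);ey=np.array([-s,c])
Q=np.array([dep("top",D,u,v) for v in range(215,260) for u in range(285,316)])
q=Q[(Q[:,2]>.139)&(Q[:,2]<.16)];b=q[:,:2]@ey;print(len(q),b.min(),b.max(),b.mean(),(q[:,:2]@ex).mean())
E
```

```text
time_s: 5.37
position: [0.5285, 0.0341, 0.1993]
orientation: [[-0.995, -0.096, -0.007], [-0.096, 0.995, 0.002], [0.007, 0.002, -1.0]]
ft_force: [-0.3, 0.0, -1.0]
opening: 0.0298
gripper_force: 0.0
time_s: 5.95
position: [0.4859, 0.1814, 0.203]
orientation: [[-0.769, 0.639, 0.001], [0.639, 0.769, 0.001], [0.0, 0.002, -1.0]]
ft_force: [0.4, -0.5, -0.0]
opening: 0.0423
gripper_force: 0.0
time_s: 6.53
position: [0.4706, 0.2269, 0.203]
orientation: [[-0.239, 0.971, 0.001], [0.971, 0.239, 0.001], [0.001, 0.001, -1.0]]
ft_force: [1.2, -0.8, 0.0]
opening: 0.0425
gripper_force: 0.0
176 -0.02973939219343497 -0.015782083287807436 -0.022855586927276517 0.5307601663554916
```

```bash
python3 -m handwheel '[-0.005,0,-0.25,0,0,0, -0.005,0,-0.5,0,0,0, -0.005,0,-0.7,0,0,0, -0.005,0,-0.85,0,0,0, -0.005,0,-0.92,0,0,0, -0.005,0,-0.937,0,0,0, -0.005,0,-0.937,0,0,0, -0.005,0,-0.937,0,0,0]'
python3 - <<'E'
from h import *
a,D=bot.camera("side"); cv2.imwrite("pics/s3.png",a[:,:,::-1]); im=a[310:410,310:410,::-1]
cv2.imwrite("pics/c3.png",cv2.resize(im,(600,600),interpolation=cv2.INTER_CUBIC))
E
```

```text
time_s: 7.25
position: [0.4711, 0.2267, 0.0638]
orientation: [[-0.241, 0.971, 0.002], [0.971, 0.241, 0.001], [0.0, 0.003, -1.0]]
ft_force: [1.3, 0.8, 0.4]
opening: 0.0424
gripper_force: 0.0
```

View pics/c3.png

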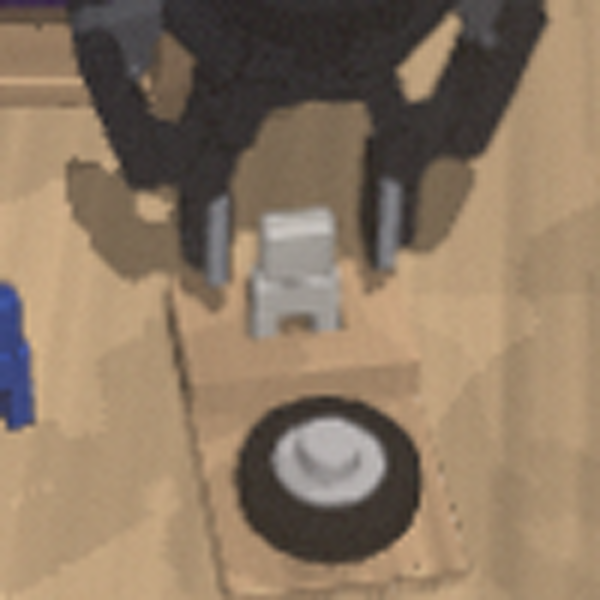

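The crop shows the pads at x≈220 and 385 straddling the tab at (297,245), with the tips about level with the shoulder or just above it. I'll close and watch the side force.

```bash
python3 -m handwheel '[0,0,0,0,0,0, 0,0,0,0,0,0, 0,0,0,0,0,0, 0,0,0,0,0,0, 0,0,0,0,0,0, 0,0,0,0,0,0]' 0.2 25
```

```text
time_s: 7.8
position: [0.4709, 0.2266, 0.0639]
orientation: [[-0.241, 0.971, 0.003], [0.971, 0.241, 0.001], [0.0, 0.003, -1.0]]
ft_force: [-1.0, -1.1, 7.1]
opening: 0.0213
gripper_force: 26.9
```

```bash
python3 -m handwheel '[0,0,0.02,0,0,0, 0,0,0.06,0,0,0, 0,0,0.1,0,0,0, 0,0,0.2,0,0,0, 0,0,0.4,0,0,0, 0,0,0.6,0,0,0, 0,0,0.8,0,0,0, 0,0,0.93,0,0,0, 0,0,0.93,0,0,0]'
python3 - <<'E'
from h import *
for n in("side","top"):
    a,D=bot.camera(n); cv2.imwrite(f"pics/{n}4.png",a[:,:,::-1]); np.save(f"{n}4.npy",D)
p=bot.observe()["position"]; u,v=proj("side",p); print(u,v); u=int(u);v=int(v)
im=cv2.imread("pics/side4.png")[v-40:v+60,u-50:u+50]
cv2.imwrite("pics/c4.png",cv2.resize(im,(600,600),interpolation=cv2.INTER_CUBIC))
E
```

```text
time_s: 8.55
position: [0.4727, 0.2272, 0.2079]
orientation: [[-0.241, 0.971, 0.009], [0.971, 0.241, 0.003], [0.001, 0.01, -1.0]]
ft_force: [-0.1, 0.0, -0.1]
opening: 0.0211
gripper_force: 26.2
363.0192533436081 284.5581166144412
```

View pics/c4.png

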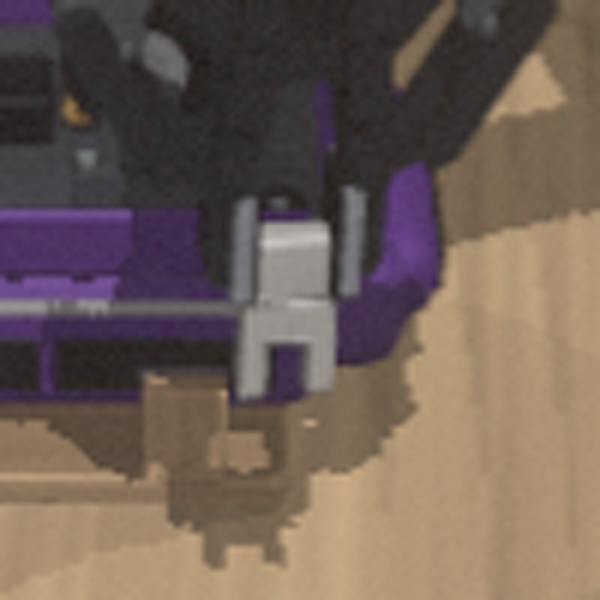

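The spacer is held upright and square, with the pads at (245,250) and (350,240). Next I'll measure its y offset in the grip relative to the pad edges, from the side depth.

```bash
python3 -m handwheel '[0,0,0,0,0,0, 0,0,0,0,0,0]' | grep -E "pos|orie"; python3 - <<'E'
from h import *
a,D=bot.camera("side"); o=bot.observe(); p=o["position"];R=o["orientation"]
ys=np.array([.971,0,0]); 
u0,v0=[int(k) for k in proj("side",p)]
T=[];C=[]
for v in range(v0-25,v0+45):
  for u in range(u0-30,u0+30):
    q=R.T@(dep("side",D,u,v)-p); T.append(q); C.append(a[v,u])
T=np.array(T);C=np.array(C)   # tool coords: y along closing, x = spacer +-y, z down
print("tool x axis world",R[:,0])
def s(n,m): print(n,m.sum(),"x",np.percentile(T[m,0],[5,25,50,75,95]).round(4))
s("tab",(abs(T[:,1])<.008)&(T[:,2]>0)&(T[:,2]<.016)&(abs(T[:,0])<.02))
s("legs",(abs(T[:,1])>.007)&(abs(T[:,1])<.012)&(T[:,2]>.026)&(T[:,2]<.05)&(abs(T[:,0])<.02))
s("padL",(T[:,1]>.0125)&(T[:,1]<.022)&(T[:,2]>0)&(T[:,2]<.016)&(abs(T[:,0])<.03))
s("padR",(T[:,1]<-.0125)&(T[:,1]>-.022)&(T[:,2]>0)&(T[:,2]<.016)&(abs(T[:,0])<.03))
m=(abs(T[:,0])<.02)&(abs(T[:,1])<.015)&(T[:,2]>0)
print("feet z max",np.percentile(T[m,2],[95,99,100]))
E
```

```text
position: [0.4687, 0.2259, 0.2]
orientation: [[-0.24, 0.971, -0.003], [0.971, 0.24, -0.001], [-0.0, -0.003, -1.0]]
tool x axis world [-2.40527737e-01  9.70642252e-01 -1.61976092e-04]
tab 77 x [0.0035 0.0048 0.0055 0.0063 0.0079]
legs 60 x [0.0036 0.0046 0.0053 0.006  0.0072]
padL 39 x [0.0047 0.0072 0.0094 0.0104 0.0115]
padR 31 x [0.0052 0.0077 0.0105 0.0111 0.0128]
feet z max [0.04975066 0.05315946 0.05476444]
```

```bash
python3 -m handwheel '[0,0,0.15,0,0,0, 0.05,-0.2,0.27,0,0,-0.05, 0.1,-0.4,0.27,0,0,-0.1, 0.17,-0.6,0.27,0,0,-0.14, 0.22,-0.79,0.27,0,0,-0.185, 0.22,-0.79,0.27,0,0,-0.185]'
python3 -m handwheel '[0.05,-0.2,0,0,0,0, 0.1,-0.4,0,0,0,0, 0.17,-0.6,0,0,0,0, 0.2,-0.73,0,0,0,0, 0.218,-0.79,0,0,0,0, 0.218,-0.79,0,0,0,0, 0.218,-0.79,0,0,0,0, 0.218,-0.79,0,0,0,0]'
```

```text
time_s: 9.37
position: [0.5034, 0.1035, 0.2411]
orientation: [[-0.092, 0.996, -0.001], [0.996, 0.092, -0.002], [-0.002, -0.002, -1.0]]
ft_force: [-0.9, 0.7, -1.1]
opening: 0.0213
gripper_force: 26.2
time_s: 10.03
position: [0.535, -0.0094, 0.2417]
orientation: [[-0.098, 0.995, -0.001], [0.995, 0.098, 0.001], [0.001, -0.001, -1.0]]
ft_force: [-0.5, 0.2, -0.5]
opening: 0.0215
gripper_force: 26.2
```

```bash
python3 -m handwheel '[-0.004,-0.01,-0.1,0,0,0, -0.004,-0.01,-0.2,0,0,0, -0.004,-0.01,-0.3,0,0,0, -0.004,-0.01,-0.34,0,0,0, -0.004,-0.01,-0.34,0,0,0, -0.004,-0.01,-0.34,0,0,0, -0.004,-0.01,-0.34,0,0,0]'
python3 - <<'E'
from h import *
a,D=bot.camera("side"); cv2.imwrite("pics/side5.png",a[:,:,::-1])
b,D=bot.camera("top"); cv2.imwrite("pics/top5.png",b[:,:,::-1])
f=lambda im,u,v,w,h,k:cv2.resize(im[v:v+h,u:u+w,::-1],(w*k,h*k),interpolation=cv2.INTER_CUBIC)
cv2.imwrite("pics/c5.png",np.hstack([f(a,300,200,80,110,5),f(b,270,200,80,110,5)]))
E
```

```text
time_s: 10.62
position: [0.5354, -0.0118, 0.1923]
orientation: [[-0.098, 0.995, 0.002], [0.995, 0.098, -0.0], [-0.0, 0.001, -1.0]]
ft_force: [0.6, -0.5, 0.0]
opening: 0.0213
gripper_force: 26.2
```

View pics/c5.png

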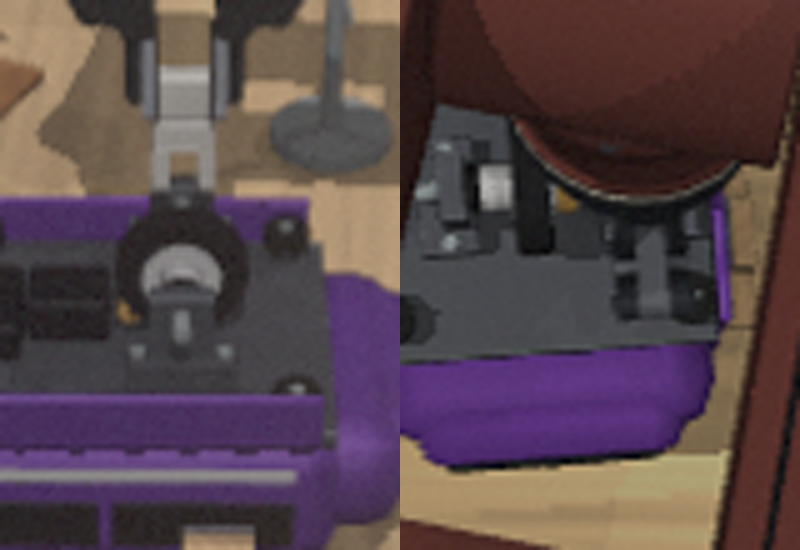

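The side crop shows the slot at (183,165) centred over the near bracket at (183,200). I'll correct y by +0.8 mm and check.

```bash
python3 -m handwheel '[-0.005,0.005,0,0,0,0, -0.005,0.005,0,0,0,0, -0.005,0.005,0,0,0,0, -0.005,0.005,0,0,0,0]' | grep -E "pos|ft"
```

```text
position: [0.5342, -0.0116, 0.1914]
ft_force: [-0.1, 1.4, -0.5]
```

```bash
python3 -m handwheel '[0,0.004,0,0,0,0, 0,0.004,-0.03,0,0,0, 0,0.004,-0.06,0,0,0, 0,0.004,-0.08,0,0,0, 0,0.004,-0.08,0,0,0]' | grep -E "pos|ft"
python3 -m handwheel '[0,0,-0.02,0,0,0, 0,0,-0.04,0,0,0, 0,0,-0.05,0,0,0, 0,0,-0.05,0,0,0]' | grep -E "pos|ft"
```

```text
position: [0.5339, -0.0109, 0.1781]
ft_force: [2.2, -0.1, -1.4]
position: [0.534, -0.0109, 0.1712]
ft_force: [-0.3, 0.4, -1.2]
```

```bash
python3 -m handwheel '[0,0,-0.015,0,0,0, 0,0,-0.03,0,0,0, 0,0,-0.045,0,0,0, 0,0,-0.045,0,0,0]' | grep -E "pos|ft"
python3 -m handwheel '[0,0,-0.004,0,0,0, 0,0,-0.007,0,0,0, 0,0,-0.007,0,0,0]' | grep -E "pos|ft"
```

```text
position: [0.534, -0.0109, 0.1644]
ft_force: [0.6, 0.2, -1.0]
position: [0.5341, -0.0109, 0.164]
ft_force: [-0.3, 0.7, -0.1]
```

```bash
for i in 1 2; do python3 -m handwheel '[0,0,-0.003,0,0,0, 0,0,-0.005,0,0,0, 0,0,-0.005,0,0,0]' | grep -E "pos|ft"; done
```

```text
position: [0.5342, -0.011, 0.1639]
ft_force: [-1.9, -0.1, 4.6]
position: [0.5343, -0.011, 0.1638]
ft_force: [-5.2, -0.1, 9.3]
```

```bash
python3 -m handwheel '[0,0,0.005,0,0,0, 0,0,0.005,0,0,0, 0,0,0.005,0,0,0]' | grep -E "pos|ft|orie"
python3 -m handwheel '[0,0,0,0,0,0, 0,0,0,0,0,0, 0,0,0,0,0,0, 0,0,0,0,0,0, 0,0,0,0,0,0]' 0.45| grep -E "pos|ft|open"
```

```text
position: [0.5343, -0.011, 0.1639]
orientation: [[-0.097, 0.995, 0.0], [0.995, 0.097, -0.0], [-0.0, 0.0, -1.0]]
ft_force: [-2.5, 0.6, 6.7]
position: [0.534, -0.0109, 0.1628]
ft_force: [-0.2, -0.0, -0.3]
opening: 0.0382
```

```bash
python3 -m handwheel '[0,0,0.05,0,0,0, 0,0,0.15,0,0,0, 0,0,0.35,0,0,0, 0,0,0.58,0,0,0]' | grep -E "pos|ft|open"
python3 -m handwheel '[-0.3,0,0,0,0,0.15, -0.5,0,0,0,0,0.3, -0.6,0.05,0,0,0,0.45, -0.6,0.1,0,0,0,0.6, -0.6,0.13,0,0,0,0.75, -0.6,0.13,0,0,0,0.9, -0.6,0.13,0,0,0,1]' 0.235
python3 - <<'E'
from h import *
a,D=bot.camera("side"); cv2.imwrite("pics/side6.png",a[:,:,::-1])
b,Dt=bot.camera("top"); cv2.imwrite("pics/top6.png",b[:,:,::-1])
f=lambda im,u,v,w,h,k:cv2.resize(im[v:v+h,u:u+w,::-1],(w*k,h*k),interpolation=cv2.INTER_CUBIC)
cv2.imwrite("pics/c6.png",np.hstack([f(a,300,200,80,110,5),f(b,265,195,80,110,5)]))
c,s=np.cos(np.radians(5.51)),np.sin(np.radians(5.51));ex=np.array([c,s]);ey=np.array([-s,c])
def g(n,D,u0,u1,v0,v1,z0,z1):
  Q=np.array([dep(n,D,u,v) for v in range(v0,v1) for u in range(u0,u1)]);q=Q[(Q[:,2]>z0)&(Q[:,2]<z1)]
  y=q[:,:2]@ey;x=q[:,:2]@ex
  for lo,hi in((-.1,-.045),(-.045,0)):
    k=(y>lo)&(y<hi)&(abs(x-.531)<.03)
    if k.sum(): print(n,k.sum(),x[k].min(),x[k].max(),y[k].min(),y[k].max(),q[k,2].mean())
g("top",Dt,285,335,215,260,.142,.175)
g("side",D,310,370,205,270,.142,.175)
E
```

```text
position: [0.5326, -0.0107, 0.2494]
ft_force: [1.9, -0.2, 0.5]
opening: 0.0385
time_s: 14.47
position: [0.4441, 0.0088, 0.251]
orientation: [[-0.777, 0.63, 0.001], [0.63, 0.777, -0.0], [-0.001, 0.001, -1.0]]
ft_force: [-0.6, 0.1, 0.2]
opening: 0.0203
gripper_force: 0.0
top 4 0.539787661698833 0.5404949873001291 -0.06496029203874701 -0.059585979661972585 0.160744081380646
side 140 0.5191072999355751 0.5438518310275179 -0.06695003774521682 -0.051407201654778585 0.15562016160052217
side 129 0.5134770366468698 0.5535030302957649 -0.030617251598460602 -0.012254028731057796 0.14781851275172217
```

View pics/c6.png

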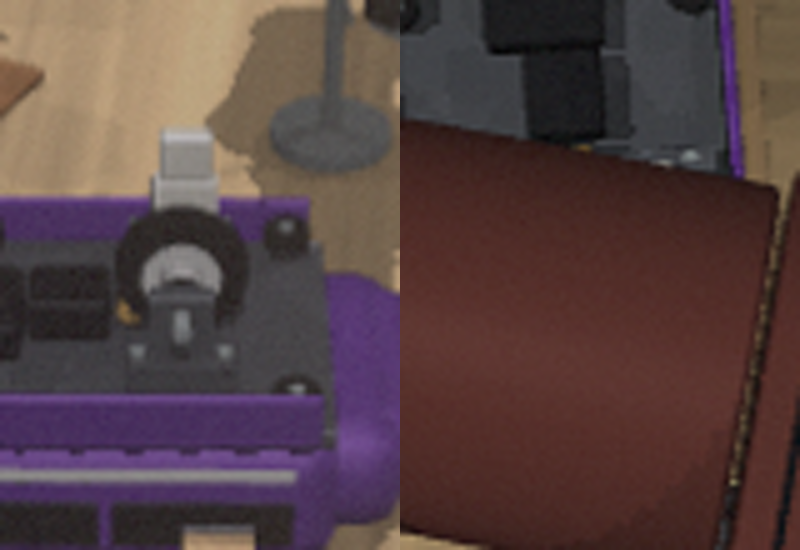

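The side crop shows the spacer standing upright at (187,165), just behind the wheel. Now straddle the wheel again with a 20 mm opening.

```bash
python3 -m handwheel '[0.15,0.03,0,0,0,0.15, 0.3,0.07,0,0,0,0.3, 0.45,0.1,0,0,0,0.45, 0.577,0.131,0,0,0,0.6, 0.577,0.131,0,0,0,0.75, 0.577,0.131,0,0,0,0.9, 0.577,0.131,0,0,0,1, 0.577,0.131,0,0,0,1, 0.577,0.131,0,0,0,1]'; python3 -m handwheel '[0,0,0,0,0,0]' | grep pos
```

```text
time_s: 15.32
position: [0.5307, 0.0282, 0.2503]
orientation: [[-0.996, -0.093, 0.0], [-0.093, 0.996, 0.0], [-0.0, 0.0, -1.0]]
ft_force: [0.5, -0.2, 0.6]
opening: 0.0202
gripper_force: 0.0
position: [0.5307, 0.0282, 0.2503]
```

```bash
python3 -m handwheel '[0,0.002,-0.2,0,0,0, 0,0.002,-0.35,0,0,0, 0,0.002,-0.45,0,0,0, 0,0.002,-0.5,0,0,0, 0,0.002,-0.5,0,0,0, 0,0.002,-0.5,0,0,0]' | grep -E "pos|ft"; python3 -m handwheel '[0,0,0,0,0,0, 0,0,0,0,0,0]' | grep -E "pos|ft"
python3 -m handwheel '[0,0,-0.03,0,0,0, 0,0,-0.06,0,0,0, 0,0,-0.09,0,0,0, 0,0,-0.12,0,0,0, 0,0,-0.12,0,0,0]' | grep -E "pos|ft|gripper"
```

```text
position: [0.5309, 0.0285, 0.1756]
ft_force: [0.3, -0.8, -0.2]
position: [0.5317, 0.0284, 0.1768]
ft_force: [-0.3, 0.5, 0.3]
position: [0.5298, 0.0286, 0.1557]
ft_force: [-0.5, 0.0, 0.5]
gripper_force: 0.0
```

```bash
python3 -m handwheel '[0.001,-0.01,0,0,0,0, 0.002,-0.02,0,0,0,0, 0.003,-0.028,0,0,0,0, 0.003,-0.028,0,0,0,0]' | grep -E "pos|ft|gripper"
for i in 1 2 3; do python3 -m handwheel '[0,-0.002,0,0,0,0, 0,-0.003,0,0,0,0, 0,-0.003,0,0,0,0]' | grep -E "pos|ft|gripper"; done
```

```text
position: [0.5312, 0.0242, 0.1572]
ft_force: [0.0, 0.8, -0.1]
gripper_force: 0.2
position: [0.5312, 0.024, 0.1572]
ft_force: [-0.7, 1.1, -0.4]
gripper_force: 0.6
position: [0.5312, 0.0235, 0.1572]
ft_force: [0.3, 1.3, -1.1]
gripper_force: 0.7
position: [0.5312, 0.023, 0.1572]
ft_force: [0.4, 1.3, -0.8]
gripper_force: 0.7
```

Drag only so far, so I'll continue in small steps.

```bash
for i in 1 2 3; do python3 -m handwheel '[0,-0.002,0,0,0,0, 0,-0.003,0,0,0,0, 0,-0.003,0,0,0,0]' | grep -E "pos|ft|gripper"; done
```

```text
position: [0.5313, 0.0225, 0.1572]
ft_force: [0.9, 1.1, 0.5]
gripper_force: 0.7
position: [0.5312, 0.0221, 0.1572]
ft_force: [1.4, 1.9, 0.0]
gripper_force: 0.9
position: [0.5312, 0.022, 0.1572]
ft_force: [1.7, 3.8, 0.0]
gripper_force: 2.1
```

```bash
python3 -m handwheel '[0,-0.001,0,0,0,0, 0,-0.002,0,0,0,0, 0,-0.002,0,0,0,0]' | grep -E "pos|ft|gripper"
```

```text
position: [0.5312, 0.022, 0.1572]
ft_force: [2.2, 6.3, 0.5]
gripper_force: 2.7
```

```bash
python3 -m handwheel '[0,0,0,0,0,0, 0,0,0,0,0,0]' | grep -E "pos|ft|gripper"
python3 -m handwheel '[-0.001,0.01,0,0,0,0, -0.002,0.02,0,0,0,0, -0.003,0.03,0,0,0,0, -0.004,0.04,0,0,0,0, -0.005,0.05,0,0,0,0, -0.005,0.056,0,0,0,0, -0.005,0.056,0,0,0,0]' | grep -E "pos|ft|gripper"
for i in 1 2 ; do python3 -m handwheel '[0,0.002,0,0,0,0, 0,0.003,0,0,0,0, 0,0.003,0,0,0,0]' | grep -E "pos|ft|gripper"; done
```

```text
position: [0.5312, 0.022, 0.1573]
ft_force: [1.3, 6.3, -0.1]
gripper_force: 2.7
position: [0.5301, 0.0297, 0.157]
ft_force: [-0.5, -0.5, -0.5]
gripper_force: 0.3
position: [0.5302, 0.0301, 0.1571]
ft_force: [-0.2, -1.0, -0.3]
gripper_force: 0.6
position: [0.5303, 0.0306, 0.1571]
ft_force: [-1.2, -1.8, -1.0]
gripper_force: 0.6
```

```bash
for i in 1 2 ; do python3 -m handwheel '[0,0.002,0,0,0,0, 0,0.003,0,0,0,0, 0,0.003,0,0,0,0]' | grep -E "pos|ft|gripper"; done
```

```text
position: [0.5304, 0.0311, 0.1572]
ft_force: [-1.0, -1.5, -0.4]
gripper_force: 0.5
position: [0.5303, 0.0314, 0.1571]
ft_force: [-1.1, -2.1, -1.0]
gripper_force: 1.0
```

```bash
python3 -m handwheel '[0,0.002,0,0,0,0, 0,0.003,0,0,0,0, 0,0.003,0,0,0,0]' | grep -E "pos|ft|gripper"
```

```text
position: [0.5303, 0.0316, 0.1571]
ft_force: [-1.3, -4.3, -0.7]
gripper_force: 2.0
```

```bash
python3 -m handwheel '[0,0.001,0,0,0,0, 0,0.002,0,0,0,0, 0,0.002,0,0,0,0]' | grep -E "pos|ft|gripper"; python3 -m handwheel '[0,0,0,0,0,0, 0,0,0,0,0,0]' | grep -E "pos|ft|gripper"
```

```text
position: [0.5303, 0.0317, 0.1571]
ft_force: [-1.1, -5.8, -0.6]
gripper_force: 2.6
position: [0.5304, 0.0318, 0.1572]
ft_force: [-1.1, -5.9, -0.0]
gripper_force: 2.6
```

```bash
python3 -m handwheel '[0.001,-0.01,0,0,0,0, 0.002,-0.02,0,0,0,0, 0.002,-0.02,0,0,0,0, 0.002,-0.02,0.1,0,0,0, 0.002,-0.02,0.3,0,0,0, 0.002,-0.02,0.6,0,0,0]' | grep -E "pos|ft"
python3 -m handwheel '[-0.2,0.2,0,0,0,0, -0.4,0.4,0,0,0,0, -0.5,0.6,0,0,0,0, -0.6,0.9,0,0,0,0, -0.6,0.9,0,0,0,0, -0.6,0.9,0,0,0,0]' | grep -E "time|pos|ft"
python3 - <<'E'
from h import *
a,D=bot.camera("side");b,D=bot.camera("top"); cv2.imwrite("pics/top7.png",b[:,:,::-1]); cv2.imwrite("pics/side7.png",a[:,:,::-1])
f=lambda im,u,v,w,h,k:cv2.resize(im[v:v+h,u:u+w,::-1],(w*k,h*k),interpolation=cv2.INTER_CUBIC)
cv2.imwrite("pics/c7.png",np.hstack([f(a,300,200,80,110,5),f(b,265,195,80,110,5)]))
E
```

```text
position: [0.5283, 0.0299, 0.2411]
ft_force: [-0.0, -0.3, -1.0]
time_s: 21.98
position: [0.4398, 0.1667, 0.2442]
ft_force: [0.3, 0.5, -0.8]
```

View pics/c7.png

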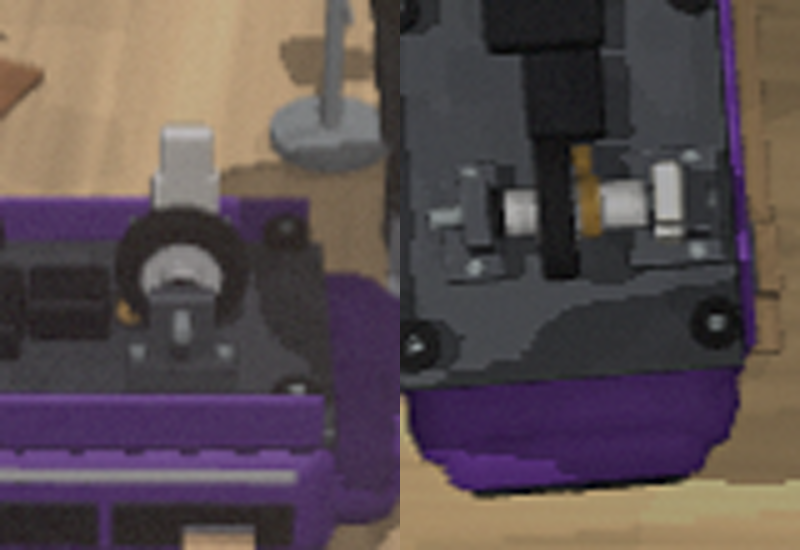

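The spacer stands upright against the -y bracket (top crop at (667,198)), the wheel is out at the rubber, and the arm is clear. Handing in.

```bash
python3 -c "
from cell import bot;print(bot.sign_off())"
```

```text
the job is handed in; nothing more can be done
None
```

The spacer stands upright over the near shaft against its bracket, and I felt the end float with about 5 N on the spacer and then on the rubber (roughly 3.3 mm); the arm touched nothing else that I saw, and the job was handed in at about 22 s with no verdict shown.

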